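# Load ball bearings single file into a press magazine

### The arm

A 6-joint arm with a two-finger parallel gripper is mounted at the origin on the work surface. World frame = base frame: x ahead of the robot, y to its left, z up, the work surface at z = 0. Lengths are in m, angles in rad, forces in N, time in s.
With the tool pointing down it reaches from about 0.275 to 0.875 m from the base axis. Payload 12.5 kg.
Tool frame: the origin (TCP) lies at the very end of the fingers, on their centre line; the grasp point (between the pads) lies 19 mm behind it; x points along the fingers, z is the direction in which the jaws open and shut, and the axes are right-handed (so a half turn about x gives the same grasp; the last joint's range is limited). The gripper opens to 85 mm and grips with 20 to 120 N. Pads are 22 mm wide; open, the fingers measure 114 mm over their backs; the gripper's body (76 mm by 85 mm) begins 54 mm behind the grasp point. The pads swing forward as they close: fully open they stand 13 mm farther back than shut.
Start: joints at [-1.272, 0.351, 1.652, -0, 1.139, -0.085], TCP at [0.206, -0.51, 0.231] pointing down, gripper open.
Joint ranges: [-2.75, 2.75], [-0.79, 2.1], [0.01, 2.65], [-1.57, 4.71], [0.07, 3.14], [-2.87, 2.87]. Speed limits (rad/s): [2.22, 2.22, 2.79, 3.14, 3.14, 3.14].

### API

Orientations are given as a rotation vector (axis times angle).
In Python, from bench import bot gives the robot as it stands.
- The arm moves only by the shell command python3 -m creep 'ROWS' [FORCE]. ROWS is JSON, a list of rows, each a list of 5 numbers: the shift along the tool's x, y, z in cm, then the turn about the tool's x in rad, then the opening in per cent of the stroke, from 0 (shut) to 100 (fully open). A call has 1 to 5 rows; each row shifts and turns the commanded pose from where the row before left it, along the tool's axes as they then stand; what a row does not reach is not made up. A row lasts 1/10 s, in which the tool goes at most 50 mm and 8.59 degrees, less where a joint would pass 70% of its speed; a pose out of reach is approached as far as the arm can. A call with a gripper value outside its range is refused whole. The fingers move at their own pace and stop on an object; FORCE is the grip in N (left out, the last holds). Time passes only in rows, so rows that do not move let the fingers close. It gives the time, the measured TCP pose, the force and the opening at its end, in the units of the state.
- bot.read_state(): the state, without advancing time (a new reading comes with each control period).
- bot.get_image(name): name is "scene" or "side" or "wrist"; returns a dict with "color" (384x512x3 uint8, red, green, blue), "camera_matrix" (3x3 intrinsics, pixels), "k1" (the pictures are not rectified: a ray, as slopes to the right and down, at radius r is drawn at 1 + k1 r^2 times it, then the intrinsics apply), "rvec" (rotation vector, rad) and "tvec" (3), from world to camera coordinates, as OpenCV has them. Camera axes: x right, y down, z forward; pixel columns grow to the right and rows downward; lengths in m; the calibration is good to about 2 mm. A picture is of the moment at which its call begins. There is no depth.
- bot.hand_in(): hands the job in, once; it reports no verdict.
The state is a dict: "time": time; "joint_pos": joint angles; "joint_velocities": joint speeds; "joint_efforts": joint torques, N m; "ee_pos": TCP position; "tcp_rot": TCP orientation; "ft_force": force on the tool from outside, world axes, zero at the start; "wrist_torque": the same for the moment, N m; "gripper_width": opening from 0.0 (shut) to 1.0 (fully open).
Only numpy, scipy, OpenCV 4.12 (cv2) and the standard library are available. Lean on these libraries where they do the work, as an engineer would, in place of code of your own. Each camera call takes 0.05 s, during which the arm holds its last target.

### The job

Load the magazine: with the fingertips, push the three ball bearings lying in the loading tray through its narrow gate into the rail, one at a time, each fully in the rail before the next comes into the gate, and finish with the three pushed up close together against the rail's end stop. Only slide the bearings, never lift or tip them. Leave the two hexagon nuts in the bay of the tray, and do not disturb the jar and the wrench on the bench.

Things in the scene. Friction and masses are not known exactly. Their poses are not given: they have to be found in the camera images.
- tray: Grey sheet-metal loading tray (a bay, 258 mm wide) with an aluminium magazine rail leading out of it, fixed to the bench. Origin on the bench top under the middle of the gate; +x along the rail's centre line from gate to end stop, +y to its left, z up. One level floor 10 mm above the bench. Rims, guides and rail walls stand 8 mm above that floor, 4 mm thick: fingertips 9 to 14 mm above the floor clear them yet push a bearing.
- bay (a point): Middle of the bay, on its floor, 127.5 mm behind the gate; axes as the tray. The bay's inside measures 191 mm along x and 250 mm along y. The three bearings and two nuts start here.
- gate (a point): Middle of the gate, at floor level, axes as the tray: the 48 mm wide mouth of the rail. Two straight guide walls lead to it from the bay's front wall: their centre lines run from 30 mm before the gate, 58 mm off the middle line, to the gate's edges, 26 mm off it. The rail goes on beyond, straight, 48 mm clear width.
- stop (a point): Middle of the face of the rail's end stop, at floor level, 140 mm past the gate; axes as the tray. The stop is 16 mm high above the floor, 12 mm thick, with a 29 mm flat tab behind. Three bearings closed up against it have their centres 120, 80 and 40 mm past the gate.
- bearing_1: Deep-groove ball bearing lying flat: steel outer ring 40 mm diameter, 16 mm thick, dark seals, 17 mm bore filled by a grey plastic plug so that it is a solid disc; about 85 g. Origin at the centre of its underside, z up. Starts in the bay, with room behind it for fingertips. All three are alike.
- bearing_2: Deep-groove ball bearing lying flat: steel outer ring 40 mm diameter, 16 mm thick, dark seals, 17 mm bore filled by a grey plastic plug so that it is a solid disc; about 85 g. Origin at the centre of its underside, z up. Starts in the bay, with room behind it for fingertips. All three are alike.
- bearing_3: Deep-groove ball bearing lying flat: steel outer ring 40 mm diameter, 16 mm thick, dark seals, 17 mm bore filled by a grey plastic plug so that it is a solid disc; about 85 g. Origin at the centre of its underside, z up. Starts in the bay, with room behind it for fingertips. All three are alike.
- nut_1: Stray dark hexagon nut lying flat near a front corner of the bay, 30 mm across flats, 18 mm tall, about 65 g. Origin at the centre of its underside. Not part of the job: it stays in the bay.
- nut_2: Stray dark hexagon nut lying flat near a front corner of the bay, 30 mm across flats, 18 mm tall, about 65 g. Origin at the centre of its underside. Not part of the job: it stays in the bay.
- jar: White plastic grease jar with black lid standing on the bench on the +y side of the rail, 56 mm diameter, 50 mm high. Origin at the centre of its underside. Not to be moved.
- wrench: Steel wrench, 180 mm long, 38 mm wide, 8 mm high, lying flat on the bench on the -y side of the rail, roughly along it. Origin at its middle, underside; its x axis along its length. Not to be moved.
Things that resemble listed ones, but are neither listed nor needed, are in the scene too. What is shaped like the bearing_3 but blue is not meant.

How it is judged:
By the outcome, as a careful person would: the job done as asked, in the order asked, and still so for the second after the job is handed in, with the robot touching nothing.
It also fails if it takes over 54 s, if anything falls off the work surface, if the arm or the gripper's body presses on something with over 40 N, if the wrist force passes 120 N, or if a joint passes its speed limit or range.

## Working session

There is one attempt and no reset: what is moved stays moved. The work goes in short steps, Python scripts to look and compute and a shell command to move; the robot and the scene stay as the last step left them, time stands still between calls to the robot, and variables do not carry over. Pictures are saved under pics/ and viewed, and the job is handed in when it is done.

```bash
ls; mkdir -p pics
python3 - <<'E'
from bench import bot
import cv2,pickle
s=bot.read_state();print(s)
for n in ["scene","side"]:
    d=bot.get_image(n);pickle.dump(d,open(f"pics/{n}0.pkl","wb"));cv2.imwrite(f"pics/{n}0.png",cv2.cvtColor(d["color"],cv2.COLOR_RGB2BGR))
    print(n,d["camera_matrix"],d["k1"],d["rvec"],d["tvec"])
E
```

```text
pics
{'time': 0.0, 'joint_pos': array([-1.27158584e+00,  3.51260647e-01,  1.65247896e+00,  2.18811153e-05,
        1.13905808e+00, -8.45797061e-02]), 'joint_velocities': array([ 0.000183  ,  0.00229121, -0.00011832,  0.00165048,  0.00108988,
       -0.00067314]), 'joint_efforts': array([ 1.10198855e-04, -5.06116319e+01, -2.91413462e+01, -1.13615879e-04,
        4.53219021e-03,  1.54459025e-05]), 'ee_pos': array([ 0.20587717, -0.50964071,  0.23072419]), 'tcp_rot': array([ 0.92278021,  1.36761629, -0.92150831]), 'ft_force': array([-0.37505961, -1.12359456, -0.24933574]), 'wrist_torque': array([ 0.01041608, -0.00452481, -0.03265546]), 'gripper_width': 1.0009540989788739}
scene [[387.3882771    0.         260.72590799]
 [  0.         387.3882771  187.7887768 ]
 [  0.           0.           1.        ]] -0.07071201991204672 [ 1.47790223  1.99108624 -0.92739563] [ 0.19049377 -0.32547292  1.17388437]
side [[366.33158708   0.         245.90390865]
 [  0.         366.33158708 191.54425553]
 [  0.           0.           1.        ]] -0.06725924346441246 [ 2.18622443 -0.77638936  0.35487996] [-0.44800094  0.26555584  0.42343915]
```

View pics/scene0.png

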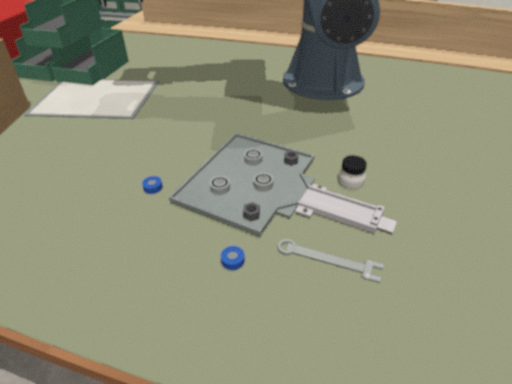

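View pics/side0.png

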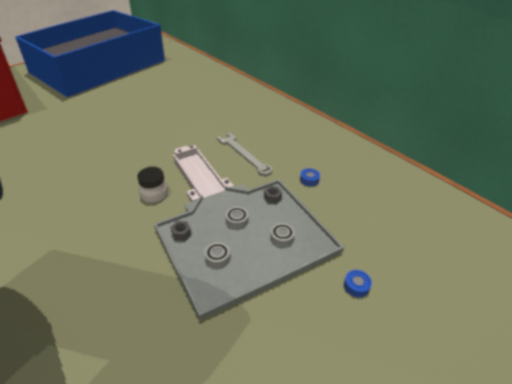

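The scene picture shows the tray with three steel bearings at about (253,157), (220,185) and (263,181). The two dark nuts are at (291,157) and (251,211). The rail runs right to about (385,220), with the jar at (353,172) and the wrench at (330,260). Blue look-alikes outside the tray are at (152,184) and (233,257). The only things that could be mistaken for a bearing are those two blue rings and the two nuts. I choose the three steel ones inside the bay, and I'll check them in a close crop.

```bash
cat > h.py <<'E'
import numpy as np,cv2,pickle
def ray(d,uv):
    K=d["camera_matrix"];k=d["k1"]
    p=cv2.undistortPoints(np.array(uv,float).reshape(-1,1,2),K,np.array([k,0,0,0,0.])).reshape(-1,2)
    R=cv2.Rodrigues(np.array(d["rvec"],float))[0];t=np.array(d["tvec"],float).reshape(3)
    o=-R.T@t; v=np.c_[p,np.ones(len(p))]@R
    return o,v
def onz(d,uv,z):
    o,v=ray(d,uv); s=(z-o[2])/v[:,2]; return o+v*s[:,None]
def proj(d,P):
    K=d["camera_matrix"]
    return cv2.projectPoints(np.array(P,float).reshape(-1,1,3),np.array(d["rvec"],float),np.array(d["tvec"],float),K,np.array([d["k1"],0,0,0,0.]))[0].reshape(-1,2)
def grab(n,f):
    from bench import bot
    d=bot.get_image(n);pickle.dump(d,open(f"pics/{f}.pkl","wb"));return d
def crop(d,f,x0,y0,x1,y1,s,pts=()):
    im=cv2.cvtColor(d["color"],cv2.COLOR_RGB2BGR)[y0:y1,x0:x1]
    im=cv2.resize(im,None,fx=s,fy=s,interpolation=cv2.INTER_CUBIC)
    for p in pts: cv2.circle(im,(int((p[0]-x0+.5)*s),int((p[1]-y0+.5)*s)),2,(0,0,255),-1)
    cv2.imwrite(f"pics/{f}.png",im)
E
python3 - <<'E'
from h import *
d=pickle.load(open("pics/scene0.pkl","rb"));crop(d,"sc1",165,125,405,285,3.3)
d=pickle.load(open("pics/side0.pkl","rb"));crop(d,"si1",140,130,350,325,3)
E
```

```text
(no output)
```

View pics/sc1.png

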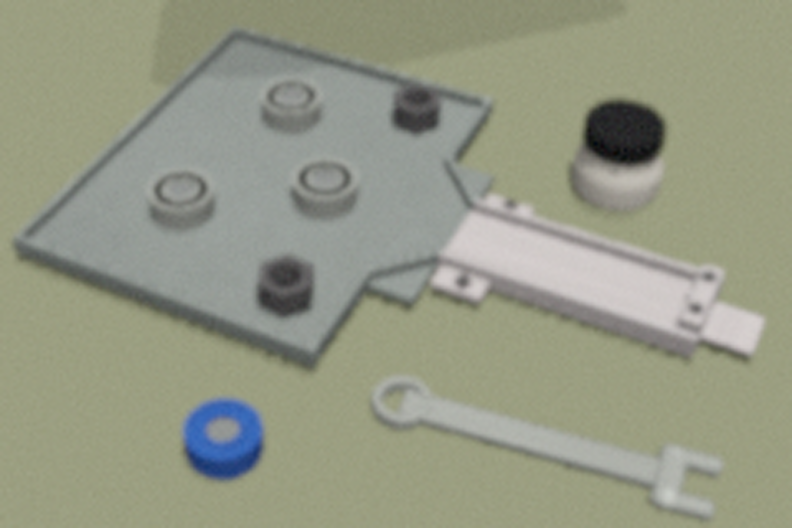

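View pics/si1.png

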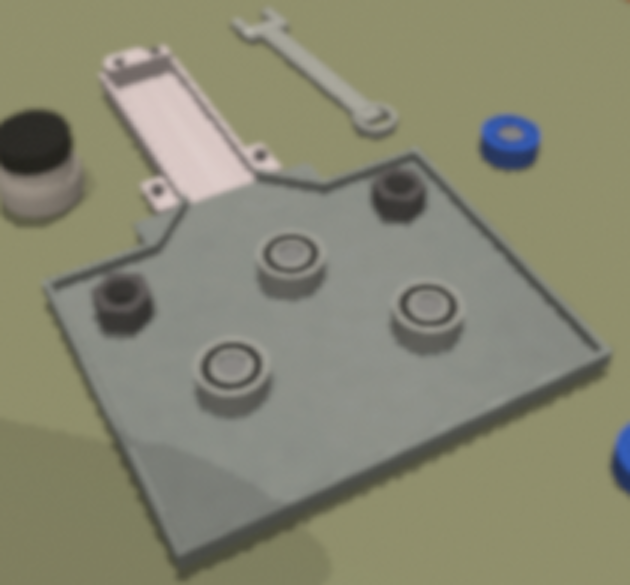

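```bash
cat >> h.py <<'E'
def un(p,x0,y0,s): return (np.array(p,float)+.5)/s-.5+[x0,y0]
def fit(A,B):
    ca,cb=A.mean(0),B.mean(0);a,b=A-ca,B-cb
    th=np.arctan2((a[:,0]*b[:,1]-a[:,1]*b[:,0]).sum(),(a*b).sum())
    R=np.array([[np.cos(th),-np.sin(th)],[np.sin(th),np.cos(th)]]);return th,cb-R@ca,R
E
python3 - <<'E'
from h import *
A=np.array([[-.227,.129],[-.028,.129],[-.227,-.129],[-.028,-.129]])
D={n:pickle.load(open(f"pics/{n}0.pkl","rb")) for n in("scene","side")}
c={"scene":un([(237,31),(492,100),(18,238),(313,350)],165,125,3.3),"side":un([(180,557),(45,287),(608,350),(415,152)],140,130,3)}
b={"scene":un([(291,97),(181,189),(325,181)],165,125,3.3),"side":un([(232,366),(428,304),(291,253)],140,130,3)}
nn={"scene":un([(416,97),(287,273)],165,125,3.3),"side":un([(122,290),(400,180)],140,130,3)}
stp={"scene":un([(712,268),(688,318)],165,125,3.3)}
W={};
for n in D:
    w=onz(D[n],c[n],.018)[:,:2];W[n]=w
    th,t,R=fit(A,w);print(n,th,t,'\n res mm',(A@R.T+t-w).round(4)*1000)
th,t,R=fit(np.r_[A,A],np.r_[W["scene"],W["side"]]);print("both",th,t)
for n in D:
    for q,z in((b,.026),(nn,.028)):
        w=onz(D[n],q[n],z)[:,:2];print(n,w.round(4).tolist(),"tray mm",(((w-t)@R)*1000).round(1).tolist())
w=onz(D["scene"],stp["scene"],.026)[:,:2];print("stop",((w-t)@R*1000).round(1))
np.save("tray.npy",np.r_[th,t])
def T(x,y,z): return np.r_[R@[x,y]+t,z]
P=[T(x,y,.018) for x,y in[(-.227,.129),(-.028,.129),(-.227,-.129),(-.028,-.129),(0,.026),(0,-.026),(.14,.024),(.14,-.024),(-.03,.058),(-.03,-.058)]]
crop(D["scene"],"sc2",165,125,405,285,3.3,proj(D["scene"],P))
crop(D["side"],"si2",140,130,350,325,3,proj(D["side"],P))
E
```

```text
scene 1.3867716459670458 [0.54500977 0.05564908] 
 res mm [[-4.4 -1.8]
 [-0.3  1.4]
 [ 2.2 -0.9]
 [ 2.5  1.3]]
side 1.394554366898686 [0.54003359 0.05175018] 
 res mm [[-1.6 -1.6]
 [-1.9  2.4]
 [ 1.  -2.8]
 [ 2.5  2. ]]
both 1.3906625523106566 [0.54252191 0.05370057]
scene [[0.4584, -0.0758], [0.5675, -0.1102], [0.5358, -0.029]] tray mm [[-142.5, 59.6], [-156.8, -54.0], [-82.5, -8.2]]
scene [[0.438, 0.0038], [0.6214, -0.0251]] tray mm [[-67.8, 93.8], [-63.4, -91.7]]
side [[0.4567, -0.0763], [0.5676, -0.1093], [0.533, -0.0294]] tray mm [[-143.2, 61.2], [-155.9, -53.8], [-83.5, -5.5]]
side [[0.4395, 0.0056], [0.6248, -0.0231]] tray mm [[-65.8, 92.7], [-60.8, -94.7]]
stop [[147.   21. ]
 [145.2 -23.9]]
```

View pics/sc2.png

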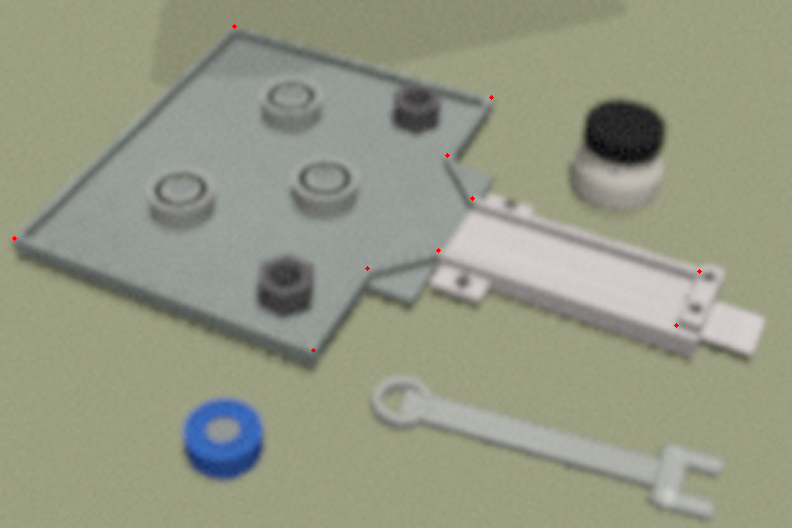

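View pics/si2.png

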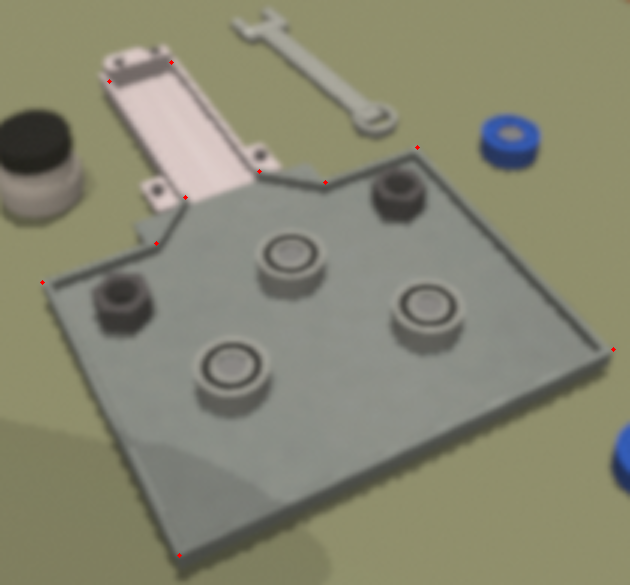

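```bash
cat >> h.py <<'E'
th,tx,ty=np.load("tray.npy");R2=np.array([[np.cos(th),-np.sin(th)],[np.sin(th),np.cos(th)]]);t2=np.array([tx,ty])
def toT(w): return (np.atleast_2d(w)[:,:2]-t2)@R2*1000
def T(x,y,z): return np.r_[R2@(np.array([x,y])/1000)+t2,z]
def st():
    from bench import bot
    s=bot.read_state();Rm=cv2.Rodrigues(np.array(s["tcp_rot"]))[0]
    p=s["ee_pos"];q=toT(p)[0]
    a=[np.degrees(np.arctan2(*(R2.T@Rm[:2,i])[::-1])) for i in(1,2)]
    print("t %.2f trayxy %.1f %.1f z %.1f | toolx %s | tool y,z heading in tray deg %.1f %.1f | F %s grip %.3f j6 %.2f"%(s["time"],*q,p[2]*1000,Rm[:,0].round(3),*a,s["ft_force"].round(1),s["gripper_width"],s["joint_pos"][5]))
    return s,Rm
def go(x,y,z,head=None):
    """needed shift in tool axes cm to reach tray mm x,y, z mm"""
    s,Rm=st();dw=T(x,y,z/1000)-s["ee_pos"];print("tool shift cm",(Rm.T@dw*100).round(2))
E
python3 - <<'E'
from h import *
st();go(-125,-7,60)
d=pickle.load(open("pics/scene0.pkl","rb"))
print("jar",toT(onz(d,un([(625,131),(618,190)],165,125,3.3),.05)), "wrench",toT(onz(d,un([(400,400),(690,480)],165,125,3.3),.008)))
E
```

```text
t 0.10 trayxy -614.6 230.2 z 230.8 | toolx [-0.     0.001 -1.   ] | tool y,z heading in tray deg -57.7 -147.7 | F [ 0.3 -0.  -0.8] grip 1.003 j6 -0.08
t 0.10 trayxy -614.6 230.2 z 230.8 | toolx [-0.     0.001 -1.   ] | tool y,z heading in tray deg -57.7 -147.7 | F [ 0.3 -0.  -0.8] grip 1.003 j6 -0.08
tool shift cm [ 17.11  46.22 -28.68]
jar [[71.52538424 90.03726528]
 [84.5200013  33.94135986]] wrench [[  24.70158888 -131.61047155]
 [ 174.23551577 -114.68022246]]
```

```bash
python3 -m creep '[[0,0,0,-0.14,26],[0,0,0,-0.14,26],[0,0,0,-0.14,26],[0,0,0,-0.14,26],[0,0,0,-0.14,26]]' 20; python3 -m creep '[[0,0,0,-0.14,26],[0,0,0,-0.14,26],[0,0,0,-0.027,26],[0,0,0,0,26]]'; python3 -c "
from h import *
go(-130,-7,80)"
```

```text
time: 0.6
ee_pos: [0.2059, -0.5098, 0.2309]
tcp_rot: [0.378, 1.538, -0.377]
ft_force: [0.5, 0.1, 0.5]
gripper_width: 0.261
time: 1.0
ee_pos: [0.2059, -0.5098, 0.2311]
tcp_rot: [0.144, 1.566, -0.143]
ft_force: [0.5, 0.1, 0.4]
gripper_width: 0.262
t 1.00 trayxy -614.7 230.2 z 231.1 | toolx [-0.  0. -1.] | tool y,z heading in tray deg -0.1 -90.1 | F [0.5 0.1 0.4] grip 0.262 j6 -1.09
tool shift cm [15.12 48.52 23.61]
```

```bash
python3 -m creep '[[0,4,2,0,26],[0,4,2,0,26],[0,4,2,0,26],[0,4,2,0,26],[0,4,2,0,26]]'; python3 -m creep '[[1,4,2,0,26],[1,4,2,0,26],[2,4,2,0,26],[2,4,2,0,26],[2,4,2,0,26]]';python3 -m creep '[[2,4,2,0,26],[2,3,1,0,26],[1,1,0,0,26],[0,0,0,0,26]]'; python3 -c "
from h import *
go(-130,-7,70)
for n in ('scene','side','wrist'):
    d=grab(n,n+'1');cv2.imwrite('pics/'+n+'1.png',d['color'][:,:,::-1])
"
```

```text
time: 1.5
ee_pos: [0.3409, -0.3296, 0.2314]
tcp_rot: [0.144, 1.566, -0.145]
ft_force: [1.1, -0.4, 0.3]
gripper_width: 0.261
time: 2.0
ee_pos: [0.4753, -0.1506, 0.1507]
tcp_rot: [0.144, 1.565, -0.144]
ft_force: [-0.1, -1.1, -0.6]
gripper_width: 0.26
time: 2.4
ee_pos: [0.5174, -0.0778, 0.1]
tcp_rot: [0.142, 1.569, -0.141]
ft_force: [0.9, -0.1, 0.3]
gripper_width: 0.259
t 2.40 trayxy -133.9 1.2 z 100.0 | toolx [-0.003  0.001 -1.   ] | tool y,z heading in tray deg -0.0 -90.0 | F [ 0.9 -0.1  0.3] grip 0.259 j6 -0.06
tool shift cm [3.   0.39 0.83]
```

```bash
python3 -c "
from h import *
d=pickle.load(open('pics/side1.pkl','rb'));crop(d,'si3',140,100,350,300,3)"
```

```text
(no output)
```

View pics/wrist1.png

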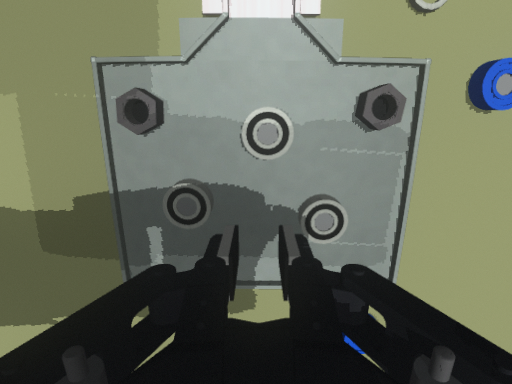

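View pics/si3.png

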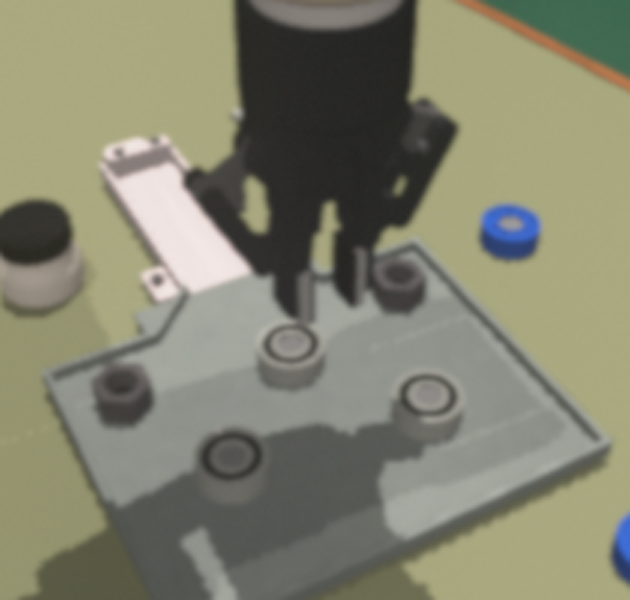

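```bash
python3 -c "
from h import *
d=pickle.load(open('pics/wrist1.pkl','rb'));print(d['tvec'],d['k1'])
print('corners',toT(onz(d,[(93,59),(430,60),(184,60),(340,60),(229,17),(296,17)],.018)).round(1).tolist())
print('bear',toT(onz(d,[(267,132),(187,206),(325,221)],.026)).round(1).tolist())
print('nut',toT(onz(d,[(139,110),(382,107)],.028)).round(1).tolist())
P=[T(-133.9,1.2+s*11,.1) for s in(-1,0,1)]
print(proj(d,P)); ds=pickle.load(open('pics/side1.pkl','rb'));crop(ds,'si4',180,120,300,210,6,proj(ds,P));print(proj(ds,P))
crop(d,'w1b',150,0,400,187,3.2)
"
```

```text
[-0.52450633  0.01281261  0.25782188] -0.04158761352310268
corners [[-29.0, 124.2], [-29.9, -130.5], [-31.0, 54.9], [-31.0, -61.7], [-2.1, 20.5], [-2.2, -27.9]]
bear [[-83.7, -7.2], [-143.5, 58.3], [-156.9, -56.4]]
nut [[-66.9, 88.6], [-64.9, -92.9]]
[[274.89368403 233.73351275]
 [255.2510201  233.75908553]
 [235.61339859 233.76672943]]
[[253.79630761 199.26026385]
 [247.53173742 201.60550922]
 [241.17673906 203.98411876]]
```

View pics/si4.png

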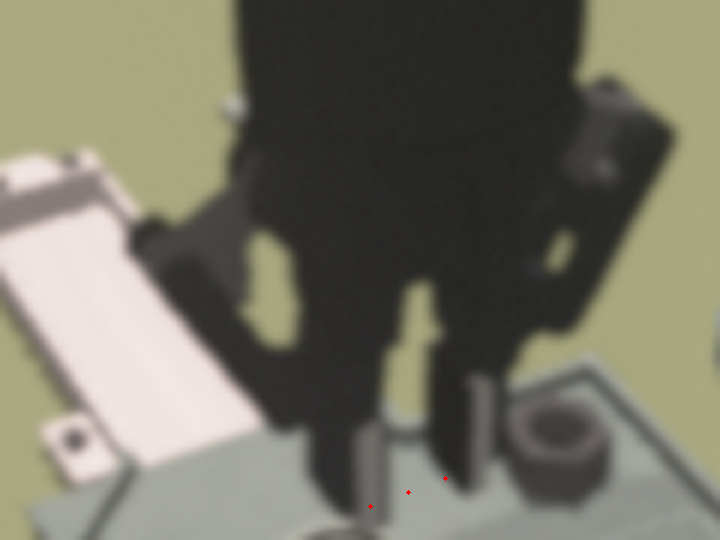

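View pics/w1b.png

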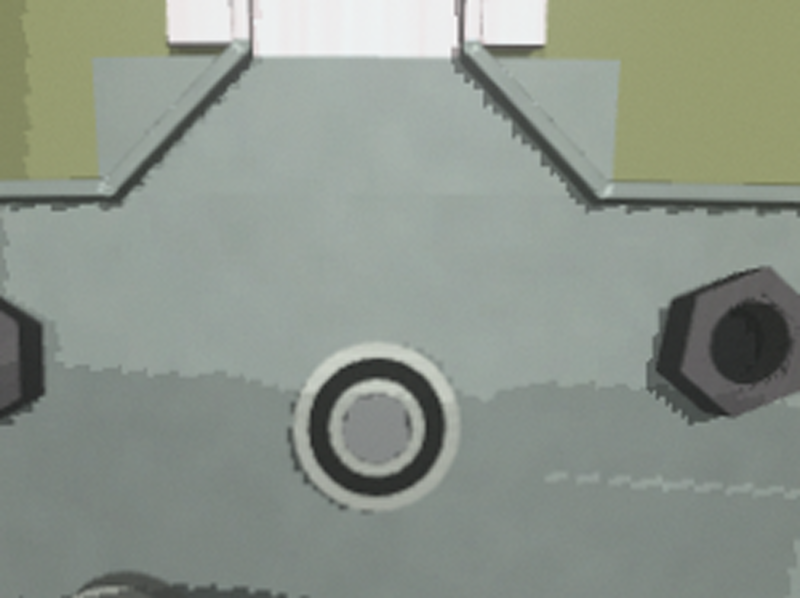

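The wrist view agrees with the others to about 2 mm: the bearings are at (267,132), (187,206) and (325,221), and the gate is at the top near (262,17). The crop confirms that the middle one is a steel bearing with a dark seal. I'll go behind it first.

```bash
python3 -c "
from h import *
n=t2+R2@np.array([-.001,-.0012]);np.save('tray.npy',np.r_[th,n])"; python3 -c "
from h import *
go(-119,-4,21)"
```

```text
t 2.55 trayxy -134.9 1.2 z 102.1 | toolx [ 0.001 -0.    -1.   ] | tool y,z heading in tray deg -0.1 -90.1 | F [0.5 0.4 0.4] grip 0.262 j6 -0.06
tool shift cm [8.11 1.59 0.51]
```

```bash
python3 -c "
from h import *
n=t2+R2@np.array([0,-.0013]);np.save('tray.npy',np.r_[th,n])"; python3 -c "
from h import *
go(-119,-4,21)"; python3 -m creep '[[0,1,0.4,0,26],[1,0.6,0.2,0,26],[2,0,0.1,0,26],[2,0,0,0,26],[1,0,0,0,26]]';python3 -m creep '[[1,0,0,0,26],[0.5,0,0,0,26],[0.4,0,0,0,26],[0,0,0,0,26]]'; python3 -c "
from h import *
go(-119,-4,21)
d=grab('wrist','w2');cv2.imwrite('pics/w2.png',d['color'][:,:,::-1])
d=grab('side','s2');crop(d,'s2',170,130,310,230,5.6)
"
```

```text
t 2.55 trayxy -134.9 2.5 z 102.1 | toolx [ 0.001 -0.    -1.   ] | tool y,z heading in tray deg -0.1 -90.1 | F [0.5 0.4 0.4] grip 0.262 j6 -0.06
tool shift cm [8.11 1.59 0.64]
time: 3.05
ee_pos: [0.5273, -0.0642, 0.0396]
tcp_rot: [0.142, 1.568, -0.141]
ft_force: [0.1, 0.7, -0.4]
gripper_width: 0.259
time: 3.45
ee_pos: [0.528, -0.0645, 0.0222]
tcp_rot: [0.141, 1.566, -0.141]
ft_force: [0.0, -0.3, -0.7]
gripper_width: 0.26
t 3.45 trayxy -117.8 -4.3 z 22.2 | toolx [-0.  0. -1.] | tool y,z heading in tray deg 0.0 -90.0 | F [ 0.  -0.3 -0.7] grip 0.260 j6 -0.03
tool shift cm [ 0.12 -0.12 -0.03]
```

View pics/w2.png

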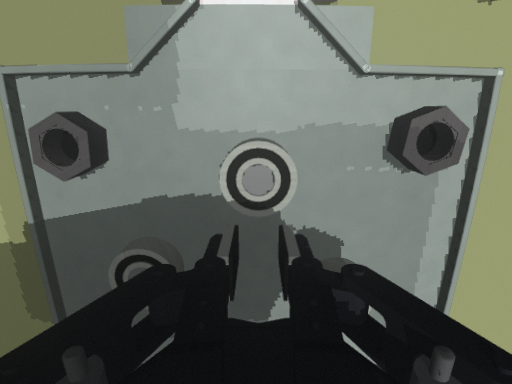

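View pics/s2.png

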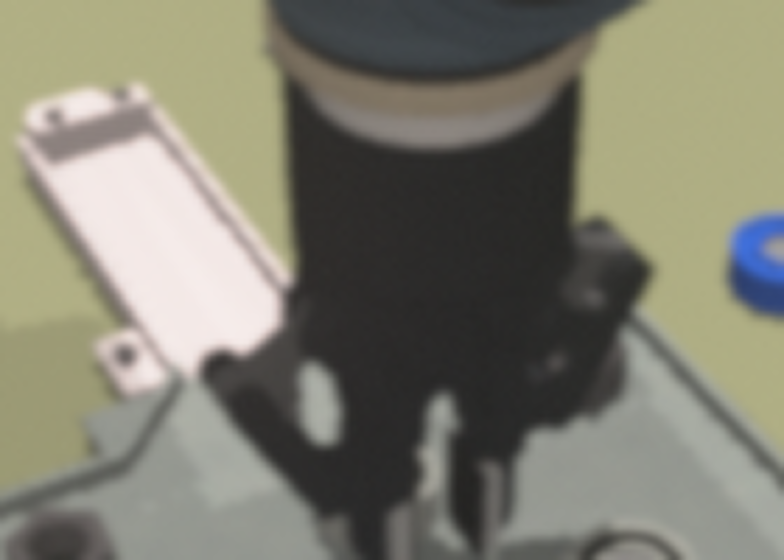

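The wrist view shows the middle bearing centred between the fingertips at (258,180), with the tips at (236,230) and (282,230) and the gate ahead at (249,2). I'll push it.

```bash
python3 -m creep '[[0.1,0.5,0,0,26],[0,1,-0.1,0,26],[0,1,-0.1,0,26],[0,1,-0.1,0,26],[0,1,-0.1,0,26]]'; python3 -c "
from h import *
go(-67,0,21)
d=grab('wrist','w3');cv2.imwrite('pics/w3.png',d['color'][:,:,::-1])"
```

```text
time: 4.05
ee_pos: [0.5321, -0.0183, 0.0214]
tcp_rot: [0.141, 1.566, -0.141]
ft_force: [-0.2, -0.6, 0.6]
gripper_width: 0.255
t 4.05 trayxy -71.7 -0.2 z 21.4 | toolx [ 0. -0. -1.] | tool y,z heading in tray deg 0.0 -90.0 | F [-0.2 -0.6  0.6] grip 0.255 j6 0.06
tool shift cm [ 0.04  0.47 -0.02]
```

View pics/w3.png

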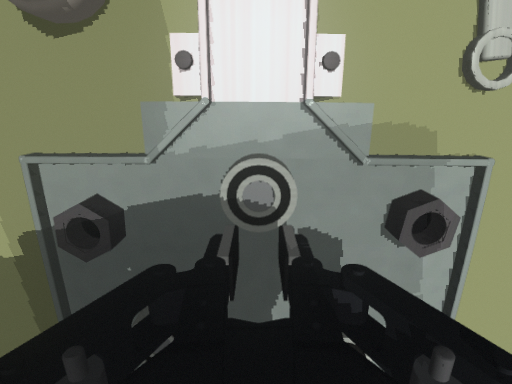

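```bash
python3 -c "
from h import *
d=pickle.load(open('pics/wrist1.pkl','rb'))
d=pickle.load(open('pics/w3.pkl','rb'))
print(toT(onz(d,[(259,194)],.026)),toT(onz(d,[(209.5,101),(308,101),(211,10),(308,10)],.018)))"
python3 -m creep '[[0,1,0,0,26],[0,1,0,0,26],[0,1,0,0,26],[0,1,0,0,26],[0,1,0,0,26]]'; python3 -m creep '[[0,1,0,0,26],[0,1,0,0,26],[0,1,0,0,26],[0,1,0,0,26],[0,0,0,0,26]]'; python3 -c "
from h import *
go(92,0,21)
d=grab('wrist','w4');cv2.imwrite('pics/w4.png',d['color'][:,:,::-1])"
```

```text
[[-44.78873598  -1.29904316]] [[  1.09163923  23.36939145]
 [  1.13162452 -25.61942848]
 [ 41.79686801  21.04065692]
 [ 41.83984363 -23.88373909]]
time: 4.6
ee_pos: [0.5411, 0.0307, 0.0213]
tcp_rot: [0.141, 1.566, -0.141]
ft_force: [0.1, -1.5, 0.1]
gripper_width: 0.262
time: 5.1
ee_pos: [0.5484, 0.0703, 0.0213]
tcp_rot: [0.141, 1.566, -0.14]
ft_force: [0.4, -0.3, 0.2]
gripper_width: 0.257
t 5.10 trayxy 18.4 -0.3 z 21.3 | toolx [ 0.  0. -1.] | tool y,z heading in tray deg 0.1 -89.9 | F [ 0.4 -0.3  0.2] grip 0.257 j6 0.22
tool shift cm [ 0.04  7.36 -0.02]
```

View pics/w4.png

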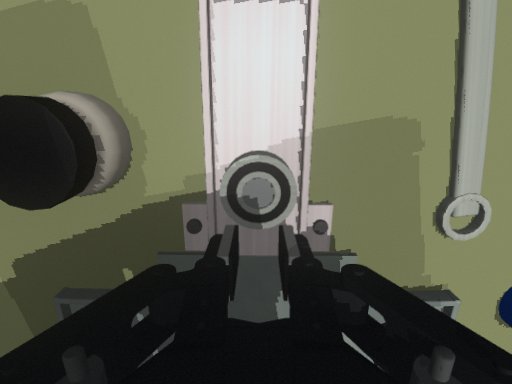

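The bearing at (259,190) is well inside the rail, about 46 mm past the gate. The jar at (50,150) is beside the rail, so I leave the bearing there and let the later ones push it up. That keeps the gripper clear of the jar. Next is the left bearing, on the +y side.

```bash
python3 -m creep '[[0,-1,0,0,26],[0,-2,0,0,26],[-2,-2,0,0,26],[-2,-4,-2,0.15,26],[0,0,0,0.15,26]]'; python3 -m creep '[[0,0,0,0.15,26],[0,0,0,0.15,26],[0,0,0,0.15,26],[0,0,0,0.15,26],[0,0,0,0.147,26]]'; python3 -c "
from h import *
go(-160.4,92.6,61)"
```

```text
time: 5.65
ee_pos: [0.5108, -0.0194, 0.063]
tcp_rot: [0.383, 1.536, -0.384]
ft_force: [1.1, 0.6, -0.6]
gripper_width: 0.259
time: 6.15
ee_pos: [0.512, -0.0169, 0.0613]
tcp_rot: [0.958, 1.35, -0.958]
ft_force: [0.2, 0.7, -0.4]
gripper_width: 0.258
t 6.15 trayxy -73.9 19.9 z 61.3 | toolx [-0. -0. -1.] | tool y,z heading in tray deg -60.4 -150.4 | F [ 0.2  0.7 -0.4] grip 0.258 j6 1.11
tool shift cm [  0.03 -10.6    3.92]
```

```bash
python3 -m creep '[[0,-3,1.2,0,26],[0,-3,1.2,0,26],[0,-3,1.1,0,26],[0,-1.6,0.4,0,26],[0,0,0,0,26]]'; python3 -c "
from h import *
go(-160.4,92.6,21)
d=grab('wrist','w5');cv2.imwrite('pics/w5.png',d['color'][:,:,::-1])"
```

```text
time: 6.65
ee_pos: [0.4244, -0.0894, 0.0614]
tcp_rot: [0.954, 1.352, -0.955]
ft_force: [0.2, 0.1, 0.1]
gripper_width: 0.26
t 6.65 trayxy -161.0 93.1 z 61.4 | toolx [-0.001  0.    -1.   ] | tool y,z heading in tray deg -60.1 -150.1 | F [0.2 0.1 0.1] grip 0.260 j6 0.91
tool shift cm [ 4.04  0.07 -0.02]
```

View pics/w5.png

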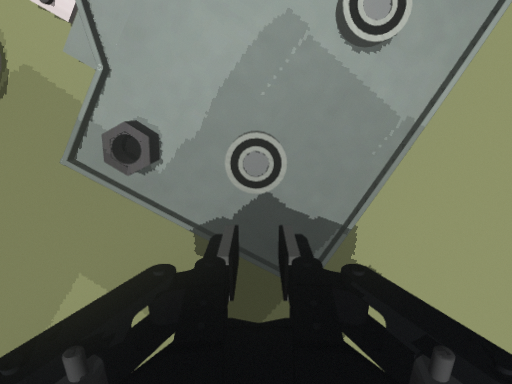

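Bearing A is at (256,162), straight ahead of the fingertips, and the nut is clear at (130,147).

```bash
python3 -c "
from h import *
d=pickle.load(open('pics/w5.pkl','rb'));print(toT(onz(d,[(256,162),(376,5)],.026)))"
python3 -m creep '[[1,0,-0.1,0,26],[1.5,0,0,0,26],[1,0,0,0,26],[0.5,0,0,0,26],[0,0,0,0,26]]'; python3 -c "
from h import *
go(-160.4,92.6,21)
d=grab('wrist','w6');cv2.imwrite('pics/w6.png',d['color'][:,:,::-1])"
```

```text
[[-142.54728817   60.4542953 ]
 [-156.56891994  -51.77339247]]
time: 7.2
ee_pos: [0.4253, -0.087, 0.0205]
tcp_rot: [0.952, 1.354, -0.952]
ft_force: [0.4, -0.1, 0.1]
gripper_width: 0.261
t 7.20 trayxy -158.4 92.7 z 20.5 | toolx [-0.001  0.    -1.   ] | tool y,z heading in tray deg -60.0 -150.0 | F [ 0.4 -0.1  0.1] grip 0.261 j6 0.92
tool shift cm [-0.05 -0.09  0.18]
```

View pics/w6.png

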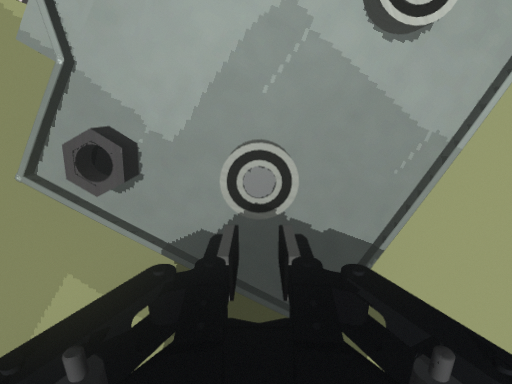

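```bash
python3 -m creep '[[0,0.6,0,0,26],[0,1,0,0,26],[0,1,0,0,26],[0,1,0,0,26],[0,1,0,0,26]]'; python3 -m creep '[[0,1.1,0,0,26],[0,1,0,-0.12,26],[0,1,0,-0.12,26],[0,0,0,0,26]]'; python3 -c "
from h import *
st()
d=grab('wrist','w7');cv2.imwrite('pics/w7.png',d['color'][:,:,::-1])"
```

```text
time: 7.75
ee_pos: [0.4697, -0.0715, 0.0214]
tcp_rot: [0.952, 1.352, -0.952]
ft_force: [-0.4, -0.9, -1.2]
gripper_width: 0.257
time: 8.15
ee_pos: [0.4988, -0.0598, 0.0214]
tcp_rot: [0.768, 1.43, -0.767]
ft_force: [-0.1, 0.2, 0.3]
gripper_width: 0.259
t 8.15 trayxy -118.5 25.2 z 21.4 | toolx [ 0.001 -0.    -1.   ] | tool y,z heading in tray deg -46.1 -136.1 | F [-0.1  0.2  0.3] grip 0.259 j6 0.77
```

View pics/w7.png

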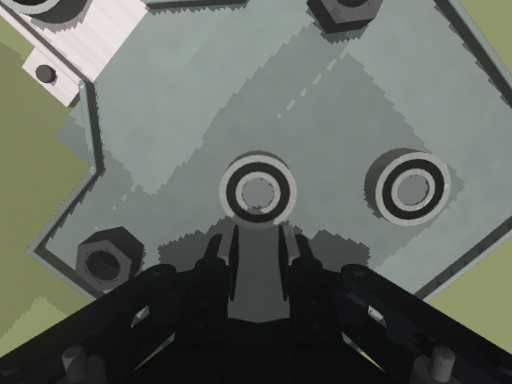

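The bearing sits between the tips at (258,192), with the other bearing clear at (413,188). I carry on round the curve.

```bash
python3 -m creep '[[0,1,0,-0.12,26],[0,1,0,-0.12,26],[0,1,0,-0.12,26],[0,1,0,-0.12,26],[0,1,0,-0.12,26]]'; python3 -m creep '[[0,1,0,-0.12,26],[0,0.7,0,-0.085,26],[0,0,0,0,26]]'; python3 -c "
from h import *
go(18,0,21)
d=grab('wrist','w8');cv2.imwrite('pics/w8.png',d['color'][:,:,::-1])"
```

```text
time: 8.7
ee_pos: [0.5308, -0.024, 0.0212]
tcp_rot: [0.303, 1.55, -0.303]
ft_force: [0.5, -0.1, -0.5]
gripper_width: 0.26
time: 9.0
ee_pos: [0.5364, -0.0077, 0.0212]
tcp_rot: [0.144, 1.566, -0.144]
ft_force: [0.3, -0.3, -0.2]
gripper_width: 0.256
t 9.00 trayxy -60.5 -2.4 z 21.2 | toolx [-0.  0. -1.] | tool y,z heading in tray deg -0.2 -90.2 | F [ 0.3 -0.3 -0.2] grip 0.256 j6 0.08
tool shift cm [ 0.02  7.85 -0.27]
```

View pics/w8.png

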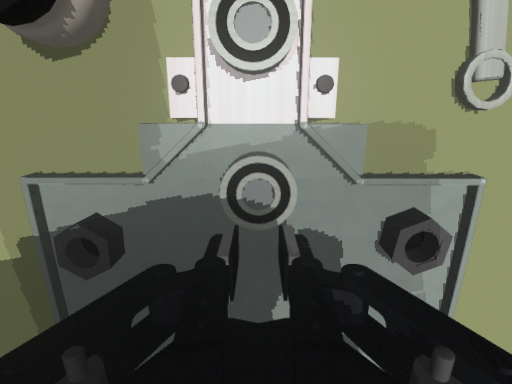

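The second bearing is at (258,192), just before the gate (centre about 254,124), and the first lies fully in the rail at (253,22). I correct 2.5 mm to the left and push through.

```bash
python3 -m creep '[[0,0.5,-0.15,0,26],[0,0.8,-0.1,0,26],[0,1,0,0,26],[0,1,0,0,26],[0,1,0,0,26]]'; python3 -m creep '[[0,1,0,0,26],[0,1,0,0,26],[0,1,0,0,26],[0,0.6,0,0,26],[0,0,0,0,26]]'; python3 -c "
from h import *
go(18,0,21)
d=grab('wrist','w9');cv2.imwrite('pics/w9.png',d['color'][:,:,::-1])"
```

```text
time: 9.55
ee_pos: [0.542, 0.0356, 0.0213]
tcp_rot: [0.143, 1.566, -0.143]
ft_force: [-1.0, -0.8, -0.4]
gripper_width: 0.264
time: 10.05
ee_pos: [0.5485, 0.0709, 0.0213]
tcp_rot: [0.142, 1.566, -0.142]
ft_force: [0.5, 0.7, 0.3]
gripper_width: 0.257
t 10.05 trayxy 18.9 -0.3 z 21.3 | toolx [ 0.  0. -1.] | tool y,z heading in tray deg -0.1 -90.1 | F [0.5 0.7 0.3] grip 0.257 j6 0.23
tool shift cm [ 0.03 -0.09 -0.03]
```

View pics/w9.png

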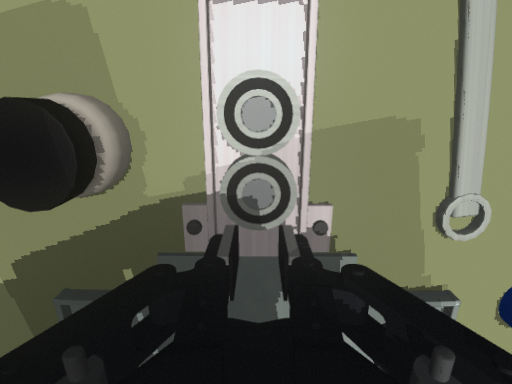

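Both are fully in the rail, at (259,113) and (259,192). I go back for the third, which is near tray (-157,-52).

```bash
python3 -m creep '[[0,-1,0,0,26],[0,-2,0,0,26],[-2,-2,0,0,26],[-2,-4,2,-0.15,26],[0,0,0,-0.15,26]]'; python3 -m creep '[[0,0,0,-0.15,26],[0,0,0,-0.15,26],[0,0,0,-0.15,26],[0,0,0,-0.15,26],[0,0,0,-0.147,26]]'; python3 -c "
from h import *
go(-174.5,-82.9,61)"
```

```text
time: 10.6
ee_pos: [0.5536, -0.0254, 0.0632]
tcp_rot: [-0.092, 1.564, 0.09]
ft_force: [0.2, -0.3, -0.8]
gripper_width: 0.258
time: 11.1
ee_pos: [0.5511, -0.0218, 0.0607]
tcp_rot: [-0.676, 1.463, 0.676]
ft_force: [-0.1, 0.3, 0.2]
gripper_width: 0.261
t 11.10 trayxy -71.8 -19.5 z 60.7 | toolx [-0. -0. -1.] | tool y,z heading in tray deg 59.9 -30.1 | F [-0.1  0.3  0.2] grip 0.261 j6 -0.99
tool shift cm [ -0.03 -10.64  -5.71]
```

```bash
python3 -m creep '[[0,-3,-1.6,0,26],[0,-3,-1.6,0,26],[0,-3,-1.6,0,26],[0,-1.6,-0.9,0,26],[0,0,0,0,26]]'; python3 -c "
from h import *
go(-174.5,-82.9,21)
d=grab('wrist','w10');cv2.imwrite('pics/w10.png',d['color'][:,:,::-1])"
```

```text
time: 11.6
ee_pos: [0.5947, -0.1355, 0.0606]
tcp_rot: [-0.67, 1.465, 0.67]
ft_force: [-0.0, 1.1, -0.8]
gripper_width: 0.258
t 11.60 trayxy -175.8 -82.7 z 60.6 | toolx [ 0. -0. -1.] | tool y,z heading in tray deg 59.5 -30.5 | F [-0.   1.1 -0.8] grip 0.258 j6 -1.16
tool shift cm [3.96 0.05 0.12]
```

View pics/w10.png

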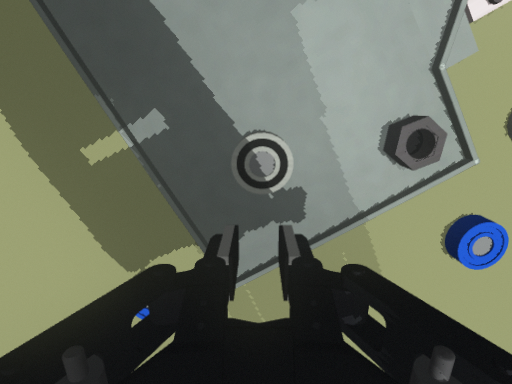

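The third bearing, the steel one, is at (262,162), ahead of the fingertips. The blue one at (476,243) is outside the tray.

```bash
python3 -m creep '[[1,0,0.2,0,26],[1.5,0,0,0,26],[1,0,0,0,26],[0.4,0,0,0,26],[0,0,0,0,26]]'; python3 -c "
from h import *
st()
d=grab('wrist','w11');cv2.imwrite('pics/w11.png',d['color'][:,:,::-1])"
```

```text
time: 12.15
ee_pos: [0.5954, -0.1311, 0.0207]
tcp_rot: [-0.672, 1.465, 0.673]
ft_force: [-0.1, -0.0, -1.0]
gripper_width: 0.261
t 12.15 trayxy -171.4 -82.7 z 20.7 | toolx [-0.002  0.    -1.   ] | tool y,z heading in tray deg 59.6 -30.4 | F [-0.1 -0.  -1. ] grip 0.261 j6 -1.15
```

View pics/w11.png

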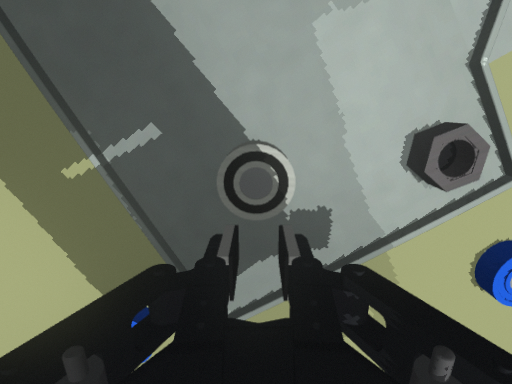

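```bash
python3 -m creep '[[0,0.5,-0.1,0,26],[0,1,0,0,26],[0,1,0,0,26],[0,1,0,0,26],[0,0.9,0,0,26]]'; python3 -m creep '[[0,1,0,0.11,26],[0,1,0,0.11,26],[0,0,0,0,26]]'; python3 -c "
from h import *
st()
d=grab('wrist','w12');cv2.imwrite('pics/w12.png',d['color'][:,:,::-1])"
```

```text
time: 12.7
ee_pos: [0.5612, -0.103, 0.0219]
tcp_rot: [-0.672, 1.464, 0.672]
ft_force: [0.6, 0.7, 0.9]
gripper_width: 0.26
time: 13.0
ee_pos: [0.5464, -0.0889, 0.0217]
tcp_rot: [-0.5, 1.513, 0.501]
ft_force: [0.2, 0.1, 0.9]
gripper_width: 0.262
t 13.00 trayxy -138.6 -26.9 z 21.7 | toolx [-0.001  0.    -1.   ] | tool y,z heading in tray deg 47.0 -43.0 | F [0.2 0.1 0.9] grip 0.262 j6 -0.89
```

View pics/w12.png

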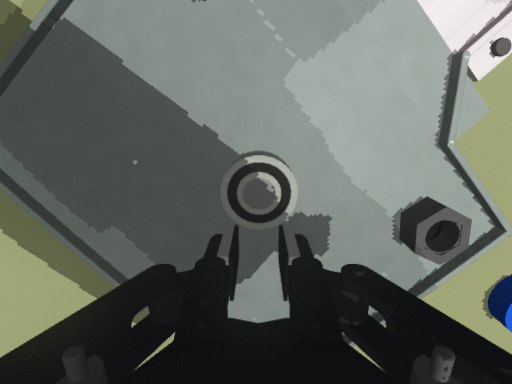

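The bearing is held at (258,192). I continue the curve.

```bash
python3 -m creep '[[0,1,0,0.12,26],[0,1,0,0.12,26],[0,1,0,0.12,26],[0,1,0,0.12,26],[0,1,0,0.12,26]]'; python3 -m creep '[[0,1,0,0.12,26],[0,0.8,0,0.1,26],[0,0,0,0,26]]'; python3 -c "
from h import *
go(12,0,21)
d=grab('wrist','w13');cv2.imwrite('pics/w13.png',d['color'][:,:,::-1])"
```

```text
time: 13.55
ee_pos: [0.5284, -0.0444, 0.0217]
tcp_rot: [-0.031, 1.57, 0.03]
ft_force: [-0.5, -1.0, -0.3]
gripper_width: 0.259
time: 13.85
ee_pos: [0.5288, -0.026, 0.0217]
tcp_rot: [0.139, 1.566, -0.139]
ft_force: [-0.4, -0.6, 0.1]
gripper_width: 0.256
t 13.85 trayxy -79.9 1.7 z 21.7 | toolx [ 0.  0. -1.] | tool y,z heading in tray deg 0.2 -89.8 | F [-0.4 -0.6  0.1] grip 0.256 j6 0.04
tool shift cm [0.07 9.19 0.2 ]
```

View pics/w13.png

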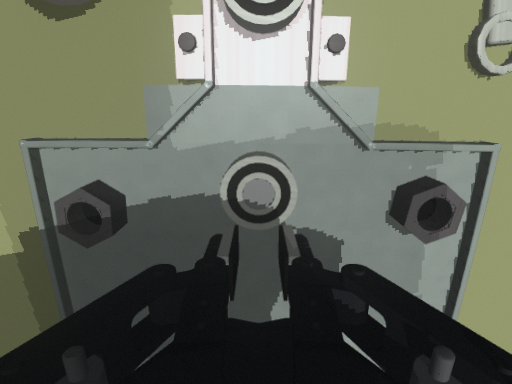

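```bash
python3 -m creep '[[0,0.7,0.1,0,26],[0,1,0.1,0,26],[0,1,0,0,26],[0,1,0,0,26],[0,1,0,0,26]]'; python3 -m creep '[[0,1,0,0,26],[0,1,0,0,26],[0,0.9,0,0,26],[0,0.5,0,0,26],[0,0,0,0,26]]'; python3 -c "
from h import *
go(12,0,21)
d=grab('wrist','w14');cv2.imwrite('pics/w14.png',d['color'][:,:,::-1])
d=grab('side','s14');crop(d,'s14',140,100,320,230,4.4)"
```

```text
time: 14.4
ee_pos: [0.539, 0.0204, 0.0217]
tcp_rot: [0.14, 1.566, -0.14]
ft_force: [-0.1, 0.2, -0.3]
gripper_width: 0.261
time: 14.9
ee_pos: [0.5451, 0.0535, 0.0217]
tcp_rot: [0.141, 1.566, -0.14]
ft_force: [-0.1, -0.1, 0.1]
gripper_width: 0.26
t 14.90 trayxy 1.3 -0.0 z 21.7 | toolx [ 0.  0. -1.] | tool y,z heading in tray deg 0.1 -89.9 | F [-0.1 -0.1  0.1] grip 0.260 j6 0.19
tool shift cm [ 0.07  1.07 -0.  ]
```

View pics/w14.png

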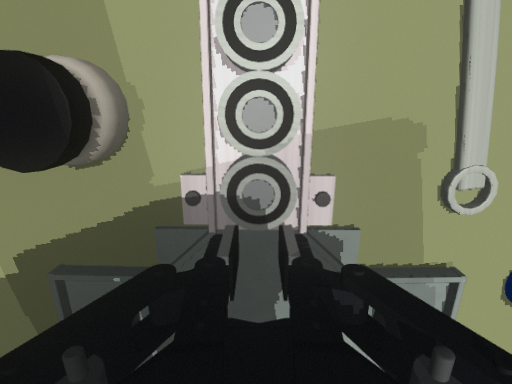

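View pics/s14.png

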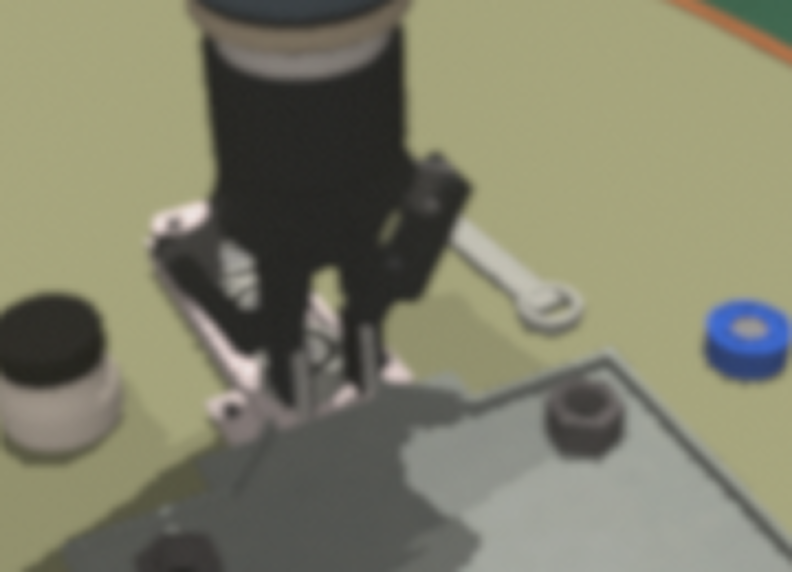

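All three are in line and touching in the rail, with centres at columns 259-260 and rows 22, 113 and 192. About 10 mm remain, so I creep and watch the force.

```bash
python3 -m creep '[[0,0.2,0,0,26],[0,0.2,0,0,26],[0,0.2,0,0,26],[0,0,0,0,26]]'; python3 -m creep '[[0,0.1,0,0,26],[0,0.1,0,0,26],[0,0,0,0,26]]'; python3 -m creep '[[0,0.1,0,0,26],[0,0,0,0,26]]';  python3 -c "
from h import *
go(12,0,21)"
```

```text
time: 15.4
ee_pos: [0.5461, 0.0589, 0.0217]
tcp_rot: [0.141, 1.566, -0.141]
ft_force: [-1.0, -0.9, -0.2]
gripper_width: 0.261
time: 15.7
ee_pos: [0.5464, 0.0608, 0.0217]
tcp_rot: [0.141, 1.566, -0.141]
ft_force: [0.2, -0.7, -0.4]
gripper_width: 0.258
time: 15.9
ee_pos: [0.5466, 0.0618, 0.0217]
tcp_rot: [0.141, 1.566, -0.141]
ft_force: [0.5, -1.3, -0.1]
gripper_width: 0.263
t 15.90 trayxy 9.7 -0.1 z 21.7 | toolx [ 0.  0. -1.] | tool y,z heading in tray deg 0.0 -90.0 | F [ 0.5 -1.3 -0.1] grip 0.263 j6 0.21
tool shift cm [ 0.07  0.23 -0.01]
```

```bash
for i in 1; do python3 -m creep '[[0,0.1,0,0,26],[0,0,0,0,26]]'; python3 -c "
from h import *
st()"; done; python3 -m creep '[[0,0.1,0,0,26],[0,0,0,0,26]]'; python3 -c "
from h import *
st()
d=grab('scene','sc15');crop(d,'sc15',260,150,410,250,5.3)"
```

```text
time: 16.1
ee_pos: [0.5468, 0.0628, 0.0217]
tcp_rot: [0.141, 1.566, -0.141]
ft_force: [-0.7, -1.1, -0.9]
gripper_width: 0.259
t 16.10 trayxy 10.7 -0.1 z 21.7 | toolx [ 0. -0. -1.] | tool y,z heading in tray deg 0.0 -90.0 | F [-0.7 -1.1 -0.9] grip 0.259 j6 0.21
time: 16.3
ee_pos: [0.547, 0.0638, 0.0217]
tcp_rot: [0.141, 1.566, -0.141]
ft_force: [-1.0, -0.6, 0.4]
gripper_width: 0.261
t 16.30 trayxy 11.7 -0.1 z 21.7 | toolx [ 0.  0. -1.] | tool y,z heading in tray deg 0.0 -90.0 | F [-1.  -0.6  0.4] grip 0.261 j6 0.21
```

View pics/sc15.png

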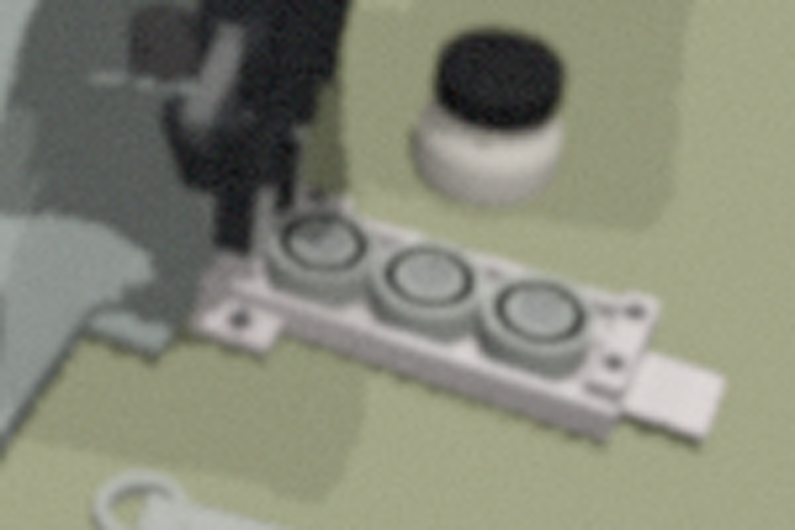

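```bash
python3 -m creep '[[0,0.1,0,0,26],[0,0,0,0,26]]'; python3 -m creep '[[0,0.1,0,0,26],[0,0,0,0,26]]' | grep -E "ee|force"
```

```text
time: 16.55
ee_pos: [0.5471, 0.0648, 0.0217]
tcp_rot: [0.141, 1.566, -0.141]
ft_force: [-0.2, -0.2, 0.3]
gripper_width: 0.26
ee_pos: [0.5473, 0.0658, 0.0217]
ft_force: [-1.2, -0.7, -0.2]
```

```bash
python3 -m creep '[[0,0.1,0,0,26],[0,0,0,0,26]]' | grep -E "ee|force"; python3 -c "
from h import *
d=grab('wrist','w16');crop(d,'w16',180,0,340,260,2.3)
st()
d=grab('scene','sc16');crop(d,'sc16',300,180,410,250,7)"
```

```text
ee_pos: [0.5475, 0.0667, 0.0217]
ft_force: [0.2, -0.7, 0.2]
t 17.00 trayxy 14.7 -0.0 z 21.7 | toolx [ 0.  0. -1.] | tool y,z heading in tray deg 0.0 -90.0 | F [-0.3 -1.3 -0.2] grip 0.256 j6 0.22
```

View pics/sc16.png

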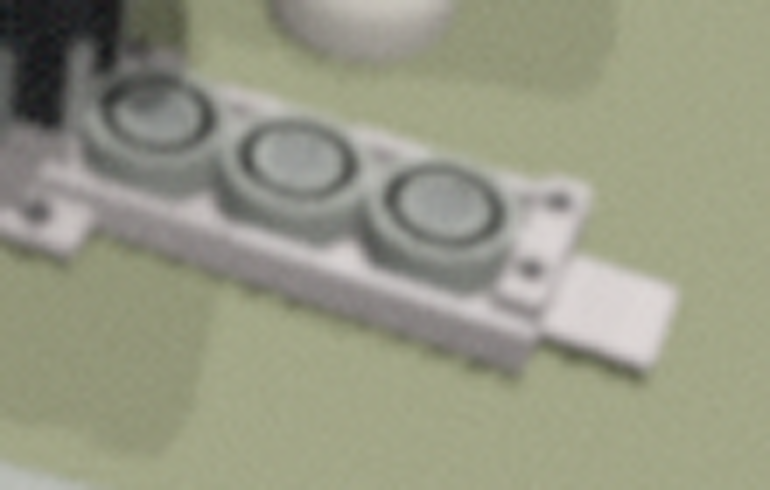

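View pics/w16.png

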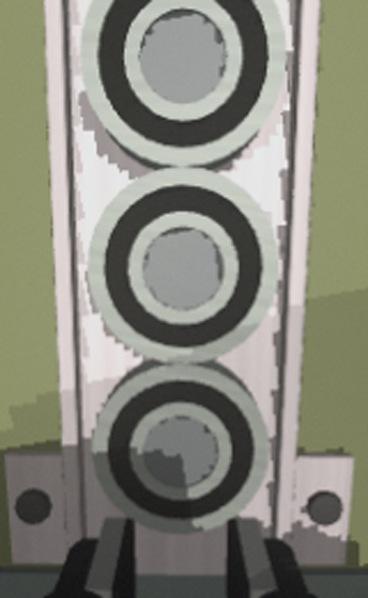

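```bash
python3 -c "
from h import *
d=pickle.load(open('pics/sc16.pkl','rb'))
print(toT(onz(d,un([(445,200),(298,157),(158,112),(590,186),(543,306)],300,180,7),.026)).round(1).tolist())
d=pickle.load(open('pics/w16.pkl','rb'))
print(toT(onz(d,un([(183,268),(181,450)],180,0,2.3),.026)).round(1).tolist())
"
python3 -m creep '[[0,0.1,0,0,26],[0,0,0,0,26]]' | grep -E "ee|force";python3 -m creep '[[0,0,0,0,26]]' | grep -E "force"
```

```text
[[120.9, 3.0], [80.9, 1.6], [41.0, 1.8], [153.9, 25.6], [154.1, -23.7]]
[[80.3, -1.2], [40.8, -0.9]]
ee_pos: [0.5476, 0.0677, 0.0217]
ft_force: [0.3, -1.0, 0.3]
ft_force: [0.2, -1.4, 0.7]
```

```bash
python3 -m creep '[[0,0.05,0,0,26],[0,0,0,0,26]]' | grep -E "ee|force";python3 -m creep '[[0,0.05,0,0,26],[0,0,0,0,26]]' | grep -E "ee|force"
```

```text
ee_pos: [0.5477, 0.0681, 0.0217]
ft_force: [0.0, -2.4, 0.2]
ee_pos: [0.5478, 0.0685, 0.0217]
ft_force: [-0.4, -4.0, -0.1]
```

```bash
python3 -m creep '[[0,0.05,0,0,26],[0,0,0,0,26]]' | grep -E "ee|force"
```

```text
ee_pos: [0.5478, 0.0688, 0.0217]
ft_force: [-1.1, -5.5, 1.1]
```

The force has risen steadily to 5.5 N, so the row has met the stop. I back off straight and lift away.

```bash
python3 -m creep '[[0,-0.1,0,0,26],[0,-0.5,0,0,26],[0,-1.5,0,0,26],[0,-2,0,0,26],[-2,-1,0,0,26]]'; python3 -m creep '[[-4,-3,0,0,26],[-4,-4,0,0,26],[-4,-4,0,0,26],[-3,-4,0,0,26],[0,0,0,0,26]]'; python3 -c "
from h import *
st()
d=grab('wrist','w17');cv2.imwrite('pics/w17.png',d['color'][:,:,::-1])
d=grab('scene','sc17');crop(d,'sc17',165,125,405,285,3.3)
d=grab('side','si17');crop(d,'si17',140,100,320,260,3.7)"
```

```text
time: 18.45
ee_pos: [0.537, 0.0172, 0.0401]
tcp_rot: [0.142, 1.57, -0.142]
ft_force: [-0.3, -0.1, 0.5]
gripper_width: 0.26
time: 18.95
ee_pos: [0.5144, -0.1243, 0.1864]
tcp_rot: [0.142, 1.559, -0.146]
ft_force: [1.1, -0.7, -1.0]
gripper_width: 0.26
t 18.95 trayxy -179.1 -1.7 z 186.4 | toolx [ 0.007 -0.003 -1.   ] | tool y,z heading in tray deg -0.2 -90.2 | F [ 1.1 -0.7 -1. ] grip 0.260 j6 -0.14
```

View pics/w17.png

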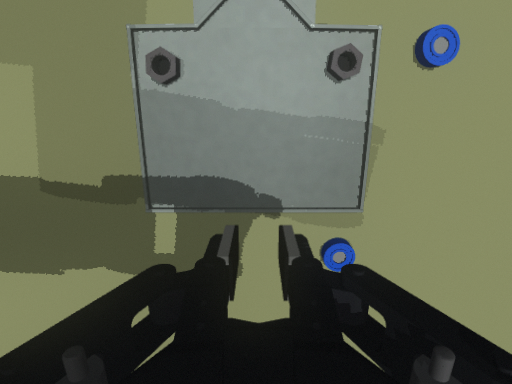

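View pics/sc17.png

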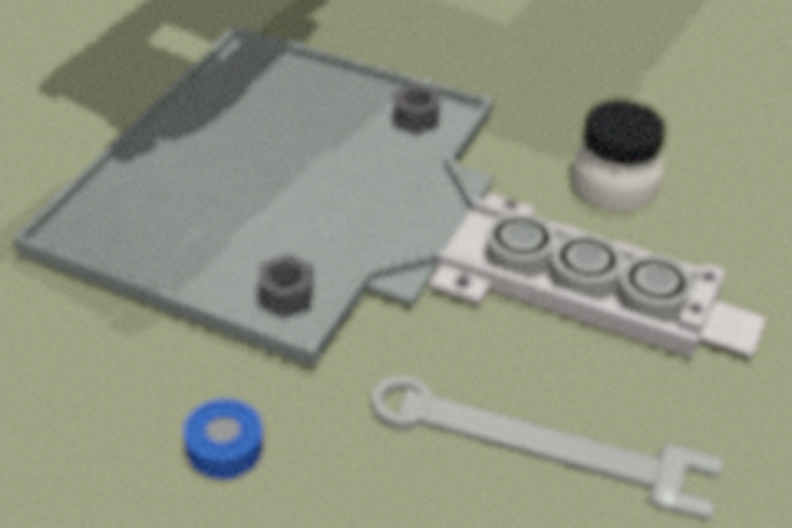

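View pics/si17.png

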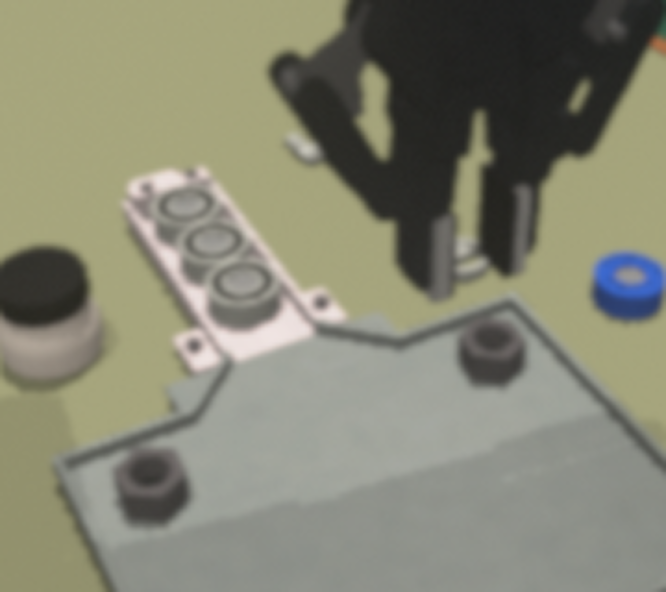

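The three bearings are closed up in the rail against the stop. The nuts, jar and wrench are at the same pixels as at the start. One last measurement, then I hand in.

```bash
python3 -c "
from h import *
d=pickle.load(open('pics/sc17.pkl','rb'))
print(toT(onz(d,un([(656,279),(588,257),(521,236),(722,270),(700,325)],165,125,3.3),.026)).round(1).tolist())
a=pickle.load(open('pics/scene0.pkl','rb'))['color'];b=d['color']
for n,(x0,y0,x1,y1) in dict(jar=(335,150,370,192),wrench=(270,235,390,285)).items(): print(n,np.abs(a[y0:y1,x0:x1].astype(int)-b[y0:y1,x0:x1]).mean().round(1))
from bench import bot
bot.hand_in()"
```

```text
[[122.2, 0.5], [82.5, 0.8], [42.3, 0.6], [153.4, 24.4], [153.4, -23.7]]
jar 5.1
wrench 3.6
the job is handed in; nothing more can be done
```

The magazine is loaded and the job handed in at about 19 s, with the arm clear. All three steel bearings were slid through the gate one at a time. Each was fully in the rail before the next reached the gate. The row was then pushed up until the force on the fingertips rose to about 5.5 N against the end stop.

- **Final positions:** the last scene picture puts the bearing centres at about 122, 82.5 and 42 mm past my estimated gate, about 40 mm apart and within 1 mm of the centre line.
- **Disagreement:** those readings are about 2 mm more than the nominal 120, 80 and 40 mm. The back of the stop also reads 153.4 mm instead of 152 mm, so most of the difference is in my tray estimate. The camera estimates also differed by 2–3 mm along the way. The force rise is the better sign that the row is against the stop.
- **Left alone:** by eye, the nuts are where they started in the bay, and the jar, wrench and blue look-alikes are also unmoved. Before-and-after picture differences at the jar and wrench were small.

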